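Pin the coil winder's spindle

TASK

Lock the coil winder: take the red-handled locking pin from the wooden stand, stand it in the hole on top of the blue bearing block, and turn the crank gently away from the robot until you feel the pin drop into the spindle's hidden cross-hole and stop the crank. Do not force the crank against the pin; ease it back to the middle of its play, let go, and push the pin fully home until its collar lies on the block. Leave the other things on the bench as they are.

Things in the scene. Friction and masses are not known exactly. Their poses are not given: they have to be found in the camera images.
- winder: Coil winder bolted to the bench: grey base plate 170 x 120 x 12 mm, blue bearing block 60 (x) x 50 (y) mm with a bare metal cap whose top is 100 mm above the bench, a spindle through it along y with a white bobbin (60 mm across) on the +y end and a crank on the -y end. Origin: on the bench, under the block's middle; z up; x points away from the robot, at most 0.35 rad off the world's x.
- bore (a point): Mouth of the upright hole in the middle of the block's top, 100 mm above the bench: 11 mm wide, chamfered rim, 22 mm deep down to the spindle. Axes as the winder's. The pin's foot is 22 mm below this point when it stands on the spindle, 29 to 32 mm when dropped into the cross-hole, 44 mm when fully home.
- spindle_mid (a point): Point on the spindle's axis in the middle of the block, 62 mm above the bench. The steel spindle, 32 mm thick, turns with light friction (0.16 N m) between stops and stays where it is left. Its cross-hole is hidden in the block and starts 0.5 to 1.25 rad short of lining up: the crank must turn by that about the winder's +y (handle away from the robot). A stop comes 0.8 rad past it.
- spindle_top (a point): Highest point of the spindle, under the bore, 78 mm above the bench. When the cross-hole (about 11 mm wide) comes up here, the pin drops 7 to 10 mm by its own weight onto a friction plug in it and stops the crank, leaving it about 0.25 rad of play. With the crank in the middle of its play the pin stands free and the plug yields to a push of about 5 N; if the crank loads the pin sideways it jams.
- block_foot (a point): Foot of the block, on the base plate, 12 mm above the bench. About loads: a force on the crank handle bears more than ten times over on the pin. The pin is overloaded when its contact force with the winder passes 200 N, which some 12 to 15 N on the handle brings about, or pressing the pin itself that hard; stop turning when the handle's resistance has risen by 3 to 6 N.
- crank_axis (a point): Point on the spindle's axis level with the middle of the crank handle: 118 mm to the -y side of the block's middle, 62 mm above the bench. Fixed to the winder.
- crank_grip (a point): Middle of the wooden crank handle, a round bar 16 mm thick, 55 mm long, that spins freely on its own axis, parallel to the spindle, sticking out to -y from a steel arm whose face is 30 mm to +y of this point; 90 mm from crank_axis. Starts 0 to 1.15 rad from upright towards the robot, lines up 0.1 to 0.5 rad beyond upright. Its clamping angle varies, so it does not tell where the hole is.
- pin: Locking pin, upright in one of the stand's three holes: steel shank 10 mm thick and 44 mm long with a 1.5 mm chamfered foot, steel collar 24 mm wide and 5 mm thick, then a red round grip 14 mm thick and 36 mm tall with a flat top; 85 mm overall, 75 to 155 g. Origin: centre of the foot, z along the pin to the grip.
- pin_grip (a point): Point on the pin's axis to grasp, 71 mm above the foot, 22 mm above the collar's upper face.
- stand: Wooden stand 180 (x) x 60 (y) x 40 mm, heavy and fixed, with three square holes 12 mm wide, 30 mm deep and 58 mm apart in a row along its x axis. Origin: centre of its underside.
- punch_black: Punch of the pin's shape with a black grip, upright in the stand; a bystander. Origin at its foot.
- punch_brass: Brass punch of the pin's shape, upright in the stand; a bystander. Origin at its foot.
- jar: Amber glass jar, 60 mm wide, 75 mm tall; a bystander. Origin: centre of its underside.
- tin: Yellow box 90 x 60 x 30 mm; a bystander. Origin: centre of its underside.
- driver: Screwdriver 170 mm long lying on the bench; a bystander.
- calculator: Black pocket calculator 130 x 75 x 15 mm; a bystander. Origin: centre of its underside.
- magnifier: Magnifying glass lying flat: round lens 84 mm wide and 10 mm thick with a dark wooden handle to 140 mm; a bystander. Origin: under the lens's centre.
There are look-alikes about, which are no part of the job. What is shaped like the pin but turquoise is not meant.

How it is judged:
By the outcome, as a careful person would: the job done as asked, in the order asked, and still so for the second after the job is handed in, with the robot touching nothing.
It also fails if it takes over 72 s, if anything falls off the work surface, if the arm or the gripper's body presses on something with over 40 N, if the wrist force passes 120 N, or if a joint passes its speed limit or range.

ROBOT

A 6-joint arm with a two-finger parallel gripper is mounted at the origin on the work surface. World frame = base frame: x ahead of the robot, y to its left, z up, the work surface at z = 0. Lengths are in m, angles in degrees, forces in N, time in s.
With the tool pointing down it reaches from about 0.275 to 0.75 m from the base axis. Payload 10.2 kg.
Tool frame: the origin (TCP) lies midway between the tips of the shut fingers; the grasp point (between the pads) lies r.hold_point_z behind it (r.hold_point_z is the distance from the TCP to the grasp point, in m); z points along the fingers, y is the line along which they close (so a half turn about z gives the same grasp; the last joint's range is limited). The gripper opens to 85 mm and grips with 20 to 120 N. Pads are 22 mm wide; open, the fingers measure 114 mm over their backs; the gripper's body (76 mm by 85 mm) begins 54 mm behind the grasp point. The pads swing forward as they close: fully open they stand 13 mm farther back than shut.
Start: joints at [-76.112, 17.928, 85.812, -0, 76.261, -12.8], TCP at [0.236, -0.469, 0.231] pointing down, gripper open.
Joint ranges: [-168.41, 168.41], [-55.51, 124.54], [10.69, 146.95], [-70.63, 250.63], [1, 178], [-165.06, 165.06]. Speed limits (degrees/s): [136.94, 136.94, 172.46, 180, 180, 180].

INTERFACE

Orientations are given as [roll, pitch, yaw] about the fixed x, y, z axes, in that order (R = Rz(yaw) Ry(pitch) Rx(roll)).
In Python, from cell import r, vision, hand_in gives the robot as it stands. The module is installed in compiled form; this text tells all that it offers.
- The arm moves only by the tool play_rows, never from a script. Its argument "steps" is a list of rows, each a list of 3 entries, a list of its own where there are three numbers: the closure in counts, from 0 (fully open) to 255 (shut), then the shift along the tool's x, y, z in units of 25 mm (1.0 is 25 mm), then the turn, a rotation vector about the tool's x, y, z in units of 6 degrees (1.0 is 6 degrees). In form: [[fingers, [dx, dy, dz], [rx, ry, rz]], ...]. A call has 1 to 20 rows; each row shifts and turns the commanded pose from where the row before left it, along the tool's axes as they then stand; what a row does not reach is not made up. A row lasts 1/12 s, in which the tool goes at most 41.7 mm and 7.16 degrees, less where a joint would pass 70% of its speed; a pose out of reach is approached as far as the arm can. A call is refused whole if a number of a shift passes 1 or a number of a turn 1, either way. A call with a gripper value outside its range is refused whole. The fingers move at their own pace and stop on an object; "newtons" is the grip in N (left out, the last holds). Time passes only in rows, so rows that do not move let the fingers close. It gives the time, the measured TCP pose, the force, the opening and the grip force at its end, in the units of the state.
- r.get_state(): the state, without advancing time (a new reading comes with each control period).
- vision.get_image(name): name is "scene" or "top"; returns the picture (480x640x3 uint8, red, green, blue); there is no depth.
- vision.get_calibration(name): a dict with "vfov" (degrees; the focal length in pixels is half the picture's height over the tangent of half this angle, whatever the lens; pixels are square), "cx", "cy" (the principal point, pixels), "k1" (the pictures are not rectified: a ray, as slopes to the right and down, at radius r is drawn at 1 + k1 r^2 times it, then the intrinsics apply), "extrinsics" (4x4, takes a point from world to camera coordinates). Camera axes: x right, y down, z forward; pixel columns grow to the right and rows downward; lengths in m; the calibration is good to about 2 mm. A picture is of the moment at which its call begins. get_calibration takes no time and is no camera call.
- hand_in(): hands the job in; it is judged then, once.
The state is a dict: "t": time; "joints": joint angles; "qvel": joint speeds; "joint_efforts": joint torques, N m; "ee_pos": TCP position; "eef_rot": TCP orientation; "contact_force": force on the tool from outside, world axes, zero at the start; "moment": the same for the moment, N m; "gripper_width": finger opening in m; "grasp_force": force on a finger pad.
Only numpy, scipy, OpenCV 4.12 (cv2) and the standard library are available. Lean on these libraries where they do the work, as an engineer would, in place of code of your own. Each camera call takes 0.05 s, during which the arm holds its last target. There are 200 camera calls.

## Working session

There is one attempt and no reset: what is moved stays moved. The work goes in short steps, Python scripts to look and compute and a tool call to move; the robot and the scene stay as the last step left them, time stands still between calls to the robot, and variables do not carry over. Pictures are saved under pics/ and viewed, at most 10 in all, crops included, and the job is handed in when it is done.

Besides the shell and the picture viewer there is one more tool, called after "Call:" as name([rows], argument=value, ...), one row to a line, values as JSON. play_rows: Moves the arm, as the interface text tells. Its arguments: {"type":"object","properties":{"steps":{"type":"array","items":{"type":"array"}},"newtons":{"type":"number"}},"required":["steps"]}

```bash
mkdir -p pics; python3 - <<'E'
from cell import r, vision
import cv2, numpy as np
for n in("scene","top"):
    im=vision.get_image(n); cv2.imwrite(f"pics/{n}0.png",im[:,:,::-1])
    c=vision.get_calibration(n); print(n,c["vfov"],c["cx"],c["cy"],c["k1"]);print(np.round(c["extrinsics"],4).tolist())
print(r.hold_point_z); print(r.get_state())
E
```

```text
scene 46.42768671985097 317.1537324325604 241.5534885295814 0.044516813475635915
[[-0.8624, 0.5061, -0.0111, 0.5027], [0.2784, 0.4558, -0.8454, -0.0715], [-0.4228, -0.7322, -0.534, 1.6905], [0.0, 0.0, 0.0, 1.0]]
top 42.42091233370151 324.98826068097685 241.16730262928994 -0.016107727772613892
[[0.0097, -0.9998, 0.0164, -0.0004], [-0.9904, -0.0118, -0.1376, 0.5993], [0.1378, -0.0149, -0.9903, 1.8284], [0.0, 0.0, 0.0, 1.0]]
0.0187
{'t': 0.1, 'joints': array([-7.61129900e+01,  1.79546125e+01,  8.58491075e+01,  1.16193928e-04,
        7.62603788e+01, -1.28007528e+01]), 'qvel': array([ 0.03375904, -0.08721972, -0.11107447,  0.00066832, -0.05271746,
       -0.02571089]), 'joint_efforts': array([ 3.47547757e-03, -4.12898290e+01, -2.60142946e+01, -2.11023594e-04,
        3.03400862e-03, -2.29094235e-05]), 'ee_pos': array([ 0.23571939, -0.46885538,  0.23081043]), 'eef_rot': array([-1.79937519e+02, -1.43118520e-02,  2.66877274e+01]), 'contact_force': array([-0.05907503,  0.10714097,  0.03303146]), 'moment': array([ 0.05983638, -0.02718147, -0.04994568]), 'grasp_force': 0.0, 'gripper_width': 0.0855816900794896}
```

View pics/scene0.png

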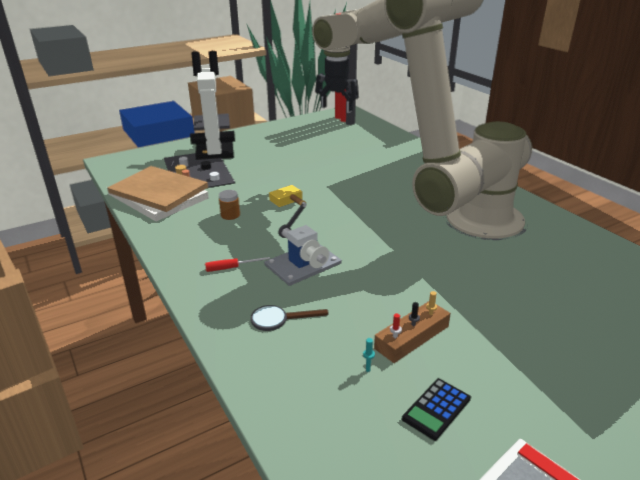

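View pics/top0.png

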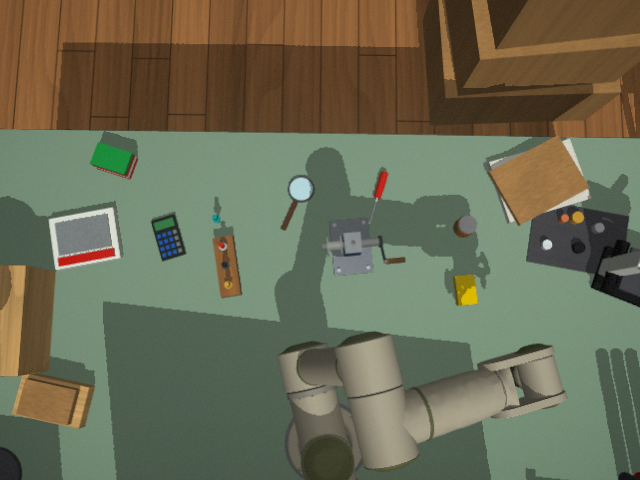

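The top view shows the stand at (228,266), with the red pin at about (222,246), black at (225,265) and brass at (227,285). A turquoise look-alike stands outside the stand at (216,217). The block is at (352,243) and the crank handle at (395,261). The red-gripped one in the stand fits the description, so I'll confirm it in an enlarged crop.

```bash
cat > h.py <<'E'
import numpy as np, cv2
from cell import r, vision
def cal(n):
    c=vision.get_calibration(n); f=240/np.tan(np.radians(c["vfov"]/2))
    return f,c["cx"],c["cy"],c["k1"],np.array(c["extrinsics"])
def proj(n,p):
    f,cx,cy,k,E=cal(n); q=np.atleast_2d(p)@E[:3,:3].T+E[:3,3]; s=q[:,:2]/q[:,2:]
    s=s*(1+k*(s**2).sum(1,keepdims=True)); return s*f+[cx,cy]
def ray(n,uv):
    f,cx,cy,k,E=cal(n); d=(np.array(uv,float)-[cx,cy])/f; s=d.copy()
    for _ in range(20): s=d/(1+k*(s@s))
    R=E[:3,:3]; v=R.T@np.append(s,1); return -R.T@E[:3,3], v/np.linalg.norm(v)
def onz(n,uv,z):
    o,v=ray(n,uv); return o+v*(z-o[2])/v[2]
def tri(us,ut):
    A=[];b=[]
    for n,u in(("scene",us),("top",ut)):
        o,v=ray(n,u); P=np.eye(3)-np.outer(v,v); A.append(P);b.append(P@o)
    A=np.vstack(A);x=np.linalg.lstsq(A,np.hstack(b),rcond=None)[0]; return x
def crop(im,x,y,w,h,s): return cv2.resize(im[y:y+h,x:x+w,::-1],None,fx=s,fy=s,interpolation=cv2.INTER_CUBIC)
E
python3 - <<'E'
from h import *
s=cv2.imread("pics/scene0.png")[:,:,::-1];t=cv2.imread("pics/top0.png")[:,:,::-1]
a=np.hstack([crop(t,200,205,50,100,6)[:, :300][:600],crop(s,355,280,100,100,4)[:400].copy() if 0 else cv2.resize(crop(s,355,280,100,100,5),(500,500))[:, :500] if 0 else np.vstack([crop(s,355,280,100,100,5),np.zeros((100,500,3),np.uint8)])])
cv2.imwrite("pics/c1.png",a)
b=np.hstack([crop(t,320,205,95,85,4)[:340],np.zeros((340,20,3),np.uint8),crop(s,260,185,95,85,4)])
cv2.imwrite("pics/c2.png",b)
E
```

```text
(no output)
```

View pics/c1.png

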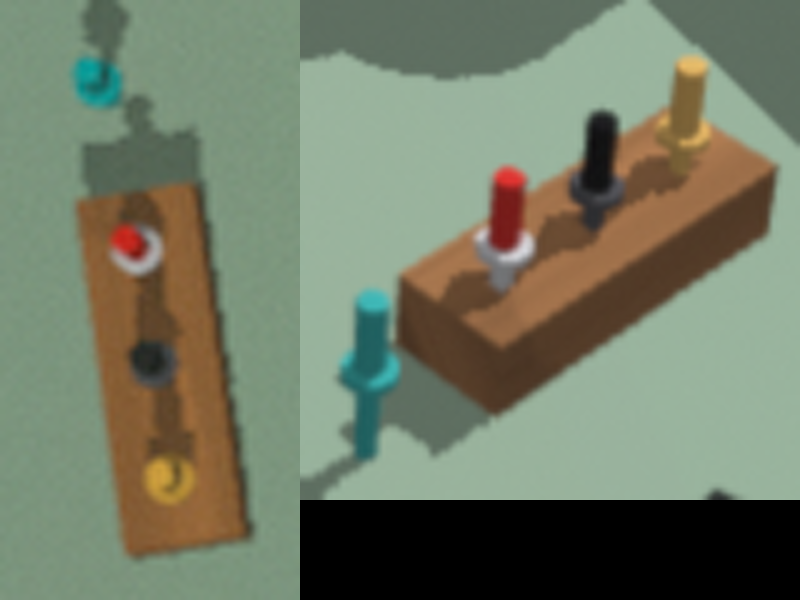

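View pics/c2.png

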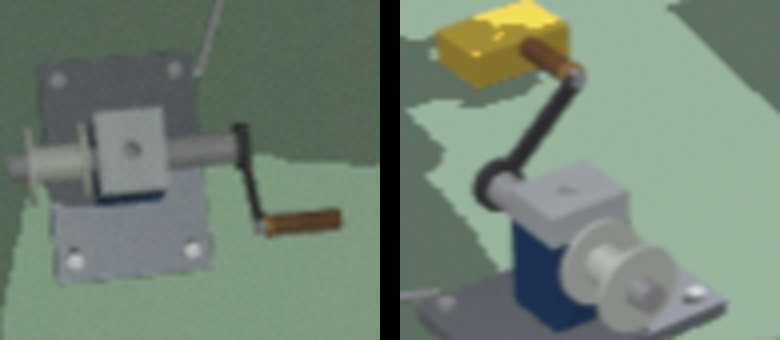

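The enlarged crop confirms it: the red pin at top crop (126,240) stands in the stand's far hole, next to the black and brass ones, with the turquoise one free-standing. The bore is at top crop (132,150) and the handle runs from (265,226) to (340,219).

```bash
cat >> h.py <<'E'
def px(cx,cy,x,y,s): return ((cx+.5)/s-.5+x,(cy+.5)/s-.5+y)
E
python3 - <<'E'
from h import *
np.set_printoptions(precision=4,suppress=True)
T1=lambda x,y:px(x,y,200,205,6); S1=lambda x,y:px(x-300,y,355,280,5)
T2=lambda x,y:px(x,y,320,205,4); S2=lambda x,y:px(x-400,y,260,185,4)
print("pin top",tri(S1(509,177),T1(126,240)),onz("top",T1(126,240),.095),onz("scene",S1(509,177),.095))
print("collar",onz("top",T1(137,250),.057),onz("scene",S1(505,246),.057))
print("black",onz("top",T1(152,356),.095),"brass",onz("top",T1(167,472),.095))
print("bore",onz("top",T2(132,150),.1),onz("scene",S2(568,190),.1),tri(S2(568,190),T2(132,150)))
cs=[onz("top",T2(*p),.1) for p in((93,112),(163,107),(167,187),(98,193))]
print("block c",np.mean(cs,0)); 
bs=[onz("top",T2(*p),.012) for p in((38,68),(190,52),(210,268),(58,282))]
print("base c",np.mean(bs,0))
for q in(cs,bs):
    ang=[np.degrees(np.arctan2(*(a-b)[1::-1])) for a,b in((q[0],q[3]),(q[1],q[2]))]
    ang+=[np.degrees(np.arctan2(*(a-b)[1::-1]))-90 for a,b in((q[0],q[1]),(q[3],q[2]))]
    print("yaw",ang)
print("handle",tri(S2(575,75),T2(265,226)),tri(S2(527,45),T2(340,219)))
E
```

```text
pin top [0.5768 0.3138 0.094 ] [0.5781 0.3125 0.095 ] [0.5762 0.316  0.095 ]
collar [0.5782 0.3127 0.057 ] [0.5753 0.316  0.057 ]
black [0.5214 0.298  0.095 ] brass [0.4652 0.289  0.095 ]
bore [ 0.5893 -0.074   0.1   ] [ 0.5872 -0.0695  0.1   ] [ 0.5877 -0.0729  0.0987]
block c [ 0.5895 -0.0727  0.1   ]
base c [ 0.5883 -0.0732  0.012 ]
yaw [np.float64(3.8212591852361535), np.float64(2.93559057944526), np.float64(4.826997386320059), np.float64(5.6629666454717125)]
yaw [np.float64(5.769928832143999), np.float64(5.241472346055419), np.float64(6.806331130452904), np.float64(5.897152321517041)]
handle [ 0.5297 -0.1673  0.123 ] [ 0.5363 -0.2221  0.1232]
```

Call:
play_rows([
  [0,[0,0,0],[0,0,0.82]],
  [0,[0,0,0],[0,0,0.82]],
  [0,[0,0,0],[0,0,0.82]],
  [0,[0.6,-0.8,0],[0,0,0]],
  [0,[0.6,-0.85,0],[0,0,0]],
  [0,[0.6,-0.85,0],[0,0,0]],
  [0,[0.6,-0.85,0],[0,0,0]],
  [0,[0.6,-0.85,0],[0,0,0]],
  [0,[0.6,-0.85,0],[0,0,0]],
  [0,[0.6,-0.85,0],[0,0,0]],
  [0,[0.6,-0.85,0],[0,0,0]],
  [0,[0.6,-0.85,0],[0,0,0]],
  [0,[0.6,-0.85,0],[0,0,0]],
  [0,[0.6,-0.85,0],[0,0,0]],
  [0,[0.6,-0.85,0],[0,0,0]],
  [0,[0.6,-0.85,0],[0,0,0]],
  [0,[0.6,-0.85,0],[0,0,0]],
  [0,[0.6,-0.85,0],[0,0,0]],
  [0,[0.6,-0.85,0],[0,0,0]],
  [0,[0.6,-0.85,0],[0,0,0]],
], newtons=40)

```text
t: 1.77
ee_pos: [0.411, -0.0628, 0.2312]
eef_rot: [-180.0, 0.0, 11.9]
contact_force: [-0.2, -0.3, -1.1]
gripper_width: 0.0851
grasp_force: 0.0
```

Call:
play_rows([
  [0,[0.6,-0.85,0],[0,0,0]],
  [0,[0.6,-0.85,0],[0,0,0]],
  [0,[0.6,-0.85,0],[0,0,0]],
  [0,[0.6,-0.85,0],[0,0,0]],
  [0,[0.6,-0.85,0],[0,0,0]],
  [0,[0.6,-0.85,0],[0,0,0]],
  [0,[0.6,-0.85,0],[0,0,0]],
  [0,[0.6,-0.85,0],[0,0,0]],
  [0,[0.6,-0.85,0],[0,0,0]],
  [0,[0.6,-0.85,0],[0,0,0]],
  [0,[0.6,-0.8,0],[0,0,0]],
  [0,[0.6,-0.8,0],[0,0,0]],
  [0,[0.6,-0.8,0],[0,0,0]],
  [0,[0.6,-0.8,0],[0,0,0]],
  [0,[0.5,-0.7,0],[0,0,0]],
  [0,[0.3,-0.3,0.4],[0,0,0]],
  [0,[0,0,0.7],[0,0,0]],
  [0,[0,0,0.9],[0,0,0]],
  [0,[0,0,0.9],[0,0,0]],
  [0,[0,0,0.2],[0,0,0]],
])

```text
t: 3.43
ee_pos: [0.5686, 0.2936, 0.1495]
eef_rot: [180.0, 0.4, 11.9]
contact_force: [-0.6, 0.1, -1.3]
gripper_width: 0.0854
grasp_force: 0.0
```

Call:
play_rows([
  [0,[0.25,-0.37,0],[0,0,0]],
  [0,[0.25,-0.36,0],[0,0,0]],
  [0,[0,0,0],[0,0,0]],
  [0,[0,0,0],[0,0,0]],
])

```text
t: 3.77
ee_pos: [0.5788, 0.3145, 0.1542]
eef_rot: [180.0, -0.0, 12.0]
contact_force: [0.4, -0.3, 0.2]
gripper_width: 0.0852
grasp_force: 0.0
```

```bash
python3 - <<'E'
from h import *
s=vision.get_image("scene");t=vision.get_image("top");st=r.get_state();print(st["ee_pos"],st["contact_force"])
p=st["ee_pos"]
print(proj("scene",p),proj("top",p),proj("scene",[.577,.314,.095]))
cv2.imwrite("pics/c3.png",np.hstack([crop(s,345,225,110,150,4)[:600],crop(t,185,200,85,150,4)]))
E
```

```text
[0.57865963 0.31405843 0.15413231] [ 0.33552517 -0.40748206  0.03945367]
[[396.69104972 292.18379134]] [[216.87647916 241.62873717]] [[395.5034789  314.59574766]]
```

View pics/c3.png

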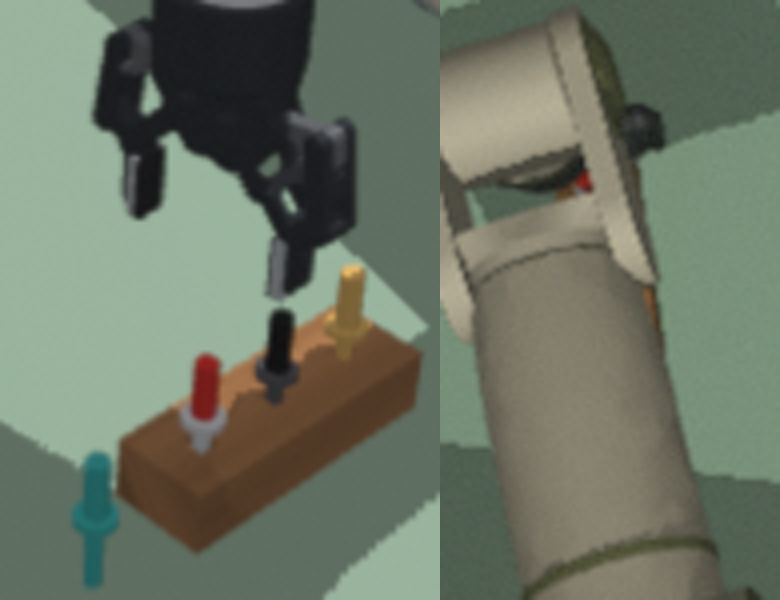

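The fingers straddle the red pin (pin head at crop (207,360), fingertip midpoint about (210,256) directly above it). Descending to grasp.

Call:
play_rows([
  [0,[-0.03,0,0.6],[0,0,0]],
  [0,[0,0,0.8],[0,0,0]],
  [0,[0,0,0.8],[0,0,0]],
  [0,[0,0,0.8],[0,0,0]],
  [0,[0,0,0.5],[0,0,0]],
  [0,[0,0,0.18],[0,0,0]],
  [0,[0,0,0],[0,0,0]],
  [255,[0,0,0],[0,0,0]],
  [255,[0,0,0],[0,0,0]],
  [255,[0,0,0],[0,0,0]],
  [255,[0,0,0],[0,0,0]],
  [255,[0,0,0],[0,0,0]],
  [255,[0,0,0],[0,0,0]],
  [255,[0,0,0],[0,0,0]],
  [255,[0,0,0],[0,0,0]],
  [255,[0,0,0],[0,0,0]],
], newtons=40)

```text
t: 5.2
ee_pos: [0.5782, 0.3144, 0.0621]
eef_rot: [-180.0, -0.0, 11.9]
contact_force: [0.5, 0.4, 3.2]
gripper_width: 0.0128
grasp_force: 38.9
```

Call:
play_rows([
  [255,[0,0,-0.4],[0,0,0]],
  [255,[0,0,-0.8],[0,0,0]],
  [255,[0,0,-0.9],[0,0,0]],
  [255,[0,0,-0.9],[0,0,0]],
  [255,[0,0,-0.9],[0,0,0]],
  [255,[0,0,-0.9],[0,0,0.55]],
  [255,[0,0,-0.6],[0,0,0.55]],
  [255,[0,0.4,0],[0,0,0]],
  [255,[0,0.8,0],[0,0,0]],
  [255,[-0.1,0.9,0],[0,0,0]],
  [255,[-0.1,1,0],[0,0,0]],
  [255,[-0.1,1,0],[0,0,0]],
  [255,[-0.1,1,0],[0,0,0]],
  [255,[-0.1,1,0],[0,0,0]],
  [255,[-0.1,1,0],[0,0,0]],
  [255,[-0.1,1,0],[0,0,0]],
  [255,[-0.1,1,0],[0,0,0]],
  [255,[-0.1,1,0],[0,0,0]],
  [255,[-0.1,1,0],[0,0,0]],
  [255,[0,1,0],[0,0,0]],
])

```text
t: 6.87
ee_pos: [0.5801, 0.009, 0.1958]
eef_rot: [-180.0, 0.1, 5.4]
contact_force: [0.7, 0.6, -0.8]
gripper_width: 0.0128
grasp_force: 39.0
```

Call:
play_rows([
  [255,[0,1,0],[0,0,0]],
  [255,[0,1,0],[0,0,0]],
  [255,[0,0.8,0],[0,0,0]],
  [255,[0,0.5,0],[0,0,0]],
  [255,[0,0,0.5],[0,0,0]],
  [255,[0,0,0.3],[0,0,0]],
  [255,[0,0,0],[0,0,0]],
  [255,[0,0,0],[0,0,0]],
])

```text
t: 7.53
ee_pos: [0.5885, -0.0708, 0.1763]
eef_rot: [-180.0, 0.1, 5.4]
contact_force: [-0.6, -0.2, -0.8]
gripper_width: 0.0127
grasp_force: 39.0
```

```bash
python3 - <<'E'
from h import *
s=vision.get_image("scene");t=vision.get_image("top");st=r.get_state();print(st["ee_pos"],st["eef_rot"],st["contact_force"],st["gripper_width"])
p=st["ee_pos"]
for dz in(.0187-.071,.0187-.071+.0465): print(proj("scene",p+[0,0,dz]))
print(proj("scene",[[.588,-.0717,.1]]))
cv2.imwrite("pics/c4.png",np.hstack([crop(s,255,150,100,100,6)]))
E
```

```text
[ 0.58896491 -0.07084559  0.17719325] [ 1.79991959e+02 -2.41330729e-02  5.39452335e+00] [-0.5877515  -0.42609162 -0.67627976] 0.012584452344158427
[[300.50576026 223.73691052]]
[[300.00300684 207.72354523]]
[[300.93423808 231.83197322]]
```

View pics/c4.png

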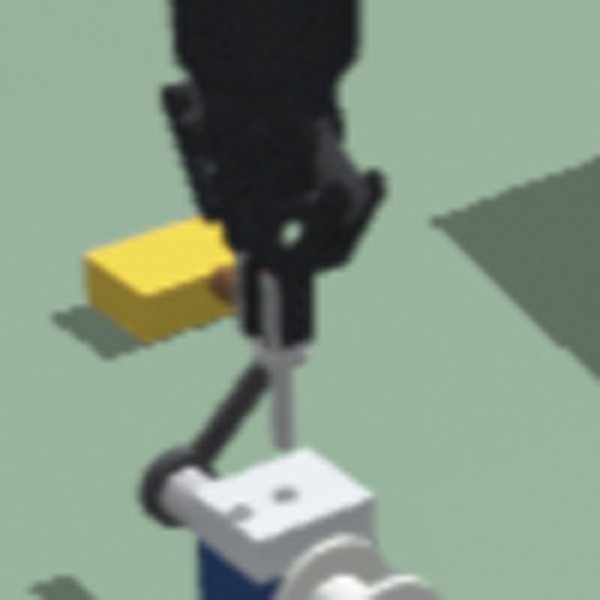

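Pin foot is at (301.8,223), bore at (302,231.9). The offsets from projection match, so the pin is aligned to within about 1 mm. Lowering with force checks.

Call:
play_rows([
  [255,[-0.02,0.03,0.4],[0,0,0]],
  [255,[0,0,0.3],[0,0,0]],
  [255,[0,0,0.2],[0,0,0]],
  [255,[0,0,0.1],[0,0,0]],
  [255,[0,0,0.06],[0,0,0]],
  [255,[0,0,0.06],[0,0,0]],
  [255,[0,0,0],[0,0,0]],
])

```text
t: 8.22
ee_pos: [0.5884, -0.0721, 0.1487]
eef_rot: [-180.0, 0.0, 5.3]
contact_force: [-0.2, 0.3, -0.7]
gripper_width: 0.0125
grasp_force: 39.0
```

Call:
play_rows([
  [255,[0,0,0.06],[0,0,0]],
  [255,[0,0,0.06],[0,0,0]],
  [255,[0,0,0],[0,0,0]],
])

```text
t: 8.47
ee_pos: [0.5884, -0.0721, 0.1456]
eef_rot: [-180.0, 0.0, 5.3]
contact_force: [-0.2, 0.5, -0.9]
gripper_width: 0.0129
grasp_force: 39.0
```

Call:
play_rows([
  [255,[0,0,0.08],[0,0,0]],
  [255,[0,0,0.08],[0,0,0]],
  [255,[0,0,0],[0,0,0]],
])

```text
t: 8.72
ee_pos: [0.5883, -0.0721, 0.1413]
eef_rot: [-180.0, 0.0, 5.3]
contact_force: [0.2, -0.4, -1.9]
gripper_width: 0.0129
grasp_force: 39.0
```

Call:
play_rows([
  [255,[0,0,0.08],[0,0,0]],
  [255,[0,0,0.08],[0,0,0]],
  [255,[0,0,0.08],[0,0,0]],
  [255,[0,0,0.06],[0,0,0]],
  [255,[0,0,0],[0,0,0]],
])

```text
t: 9.13
ee_pos: [0.5883, -0.0721, 0.1339]
eef_rot: [-180.0, 0.0, 5.3]
contact_force: [0.1, -0.4, -2.3]
gripper_width: 0.0129
grasp_force: 39.0
```

Call:
play_rows([
  [180,[0,0,0],[0,0,0]],
  [150,[0,0,0],[0,0,0]],
  [120,[0,0,0],[0,0,0]],
  [120,[0,0,0],[0,0,0]],
  [120,[0,0,-0.1],[0,0,0]],
  [120,[0,0,-0.5],[0,0,0]],
  [120,[0,0,-0.9],[0,0,0]],
  [120,[0,0,-0.9],[0,0,0]],
  [120,[0,0,-0.9],[0,0,0]],
  [120,[0,0,-0.6],[0,0,0]],
  [120,[0,0,0],[0,0,0]],
])

```text
t: 10.05
ee_pos: [0.5895, -0.0725, 0.2355]
eef_rot: [179.9, -0.3, 5.3]
contact_force: [0.1, 0.3, 0.0]
gripper_width: 0.0451
grasp_force: 0.0
```

```bash
cat >> h.py <<'E'
def pinpix(s):
    w=s[170:240,285:320].astype(int); m=(w[...,0]>110)&(w[...,1]<70)&(w[...,2]<70)
    y,x=np.nonzero(m); return (len(x),x.mean()+285,y.mean()+170,y.min()+170,y.max()+170) if len(x) else None
E
python3 - <<'E'
from h import *
s=vision.get_image("scene");st=r.get_state();print(st["ee_pos"],st["contact_force"],st["moment"],st["gripper_width"])
print(pinpix(s),proj("scene",[[.588,-.0717,.163],[.588,-.0717,.078+.049]]))
cv2.imwrite("pics/c5.png",crop(s,245,140,110,100,6))
E
```

```text
[ 0.58890098 -0.07225852  0.23317508] [ 0.72298059 -0.47132105 -1.10525582] [0.01681325 0.00717473 0.00298098] 0.04491585135291681
(58, np.float64(301.36206896551727), np.float64(216.0344827586207), np.int64(209), np.int64(223)) [[300.26663184 210.41718657]
 [300.65225988 222.77884232]]
```

View pics/c5.png

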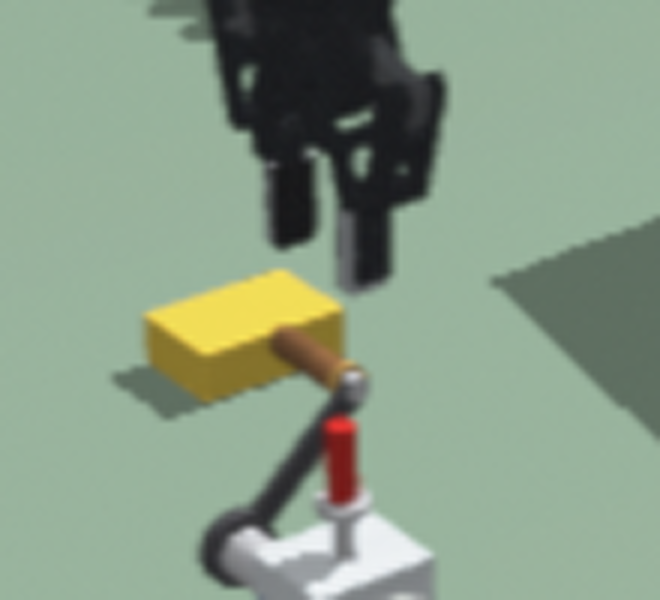

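Call:
play_rows([
  [120,[0,0,0],[0,0,-0.5]],
  [120,[0,0,0],[0,0,-1]],
  [120,[0,0,0],[0,0,-1]],
  [120,[0,0,0],[0,0,-1]],
  [120,[0,0,0],[0,0,-1]],
  [120,[0,0,0],[0,0,-1]],
  [120,[0,0,0],[0,0,-1]],
  [120,[0,0,0],[0,0,-1]],
  [120,[0,0,0],[0,0,-1]],
  [120,[0,0,0],[0,0,-1]],
  [120,[0,0,0],[0,0,-1]],
  [120,[0,0,0],[0,0,-1]],
  [120,[0,0,0],[0,0,-1]],
  [120,[0,0,0],[0,0,-1]],
  [120,[0,0,0],[0,0,-1]],
  [120,[0,0,0],[0,0,-0.5]],
  [120,[0,0,0],[0,0,0]],
], newtons=20)

```text
t: 11.52
ee_pos: [0.588, -0.072, 0.2303]
eef_rot: [-179.9, -0.1, 95.4]
contact_force: [0.7, 0.8, -1.1]
gripper_width: 0.0451
grasp_force: 0.0
```

Call:
play_rows([
  [120,[-0.6,-0.35,0],[0,0,0]],
  [120,[-0.9,-0.5,0],[0,0,0]],
  [120,[-0.9,-0.5,0],[0,0,0]],
  [120,[-0.9,-0.5,0.2],[0,0,0]],
  [120,[-0.9,-0.5,0.5],[0,0,0]],
  [120,[-0.48,-0.33,0.6],[0,0,0]],
  [120,[0,0,0],[0,0,0]],
  [120,[0,0,0],[0,0,0]],
])

```text
t: 12.18
ee_pos: [0.5321, -0.1948, 0.1983]
eef_rot: [-179.9, -0.1, 95.2]
contact_force: [-0.2, -0.2, 0.7]
gripper_width: 0.0451
grasp_force: 0.0
```

```bash
python3 - <<'E'
from h import *
s=vision.get_image("scene");st=r.get_state();print(st["ee_pos"],st["eef_rot"],st["contact_force"],st["gripper_width"]);print(pinpix(s))
p=st["ee_pos"];print(proj("scene",[p,[.533,-.195,.123]]))
cv2.imwrite("pics/c6.png",crop(s,245,130,110,100,6))
E
```

```text
[ 0.53274144 -0.19443346  0.19922189] [-1.79984681e+02 -3.21029577e-02  9.52584741e+01] [0.25681016 0.51221912 0.91842443] 0.045167276072500186
(59, np.float64(301.33898305084745), np.float64(215.91525423728814), np.int64(209), np.int64(223))
[[295.77035478 174.32099499]
 [296.46883905 199.45499317]]
```

View pics/c6.png

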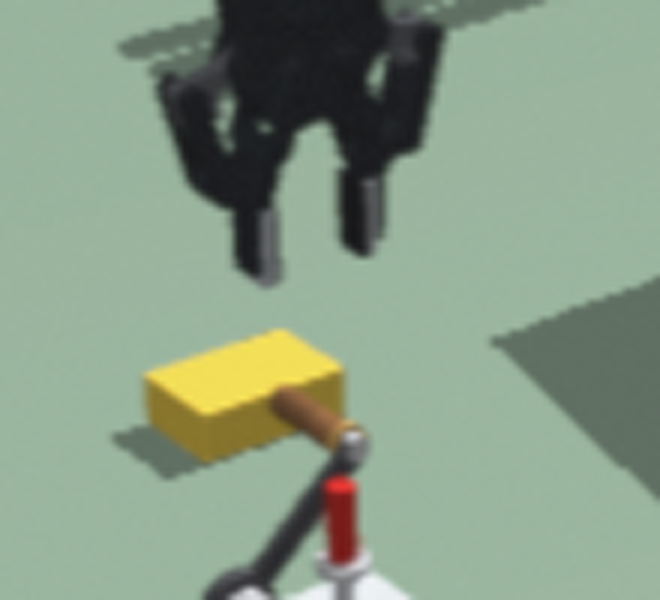

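The pin stands in the bore, and the open fingers (tips at (258,280) and (360,250)) straddle the handle middle at (312,415). Descending and gripping lightly.

Call:
play_rows([
  [120,[0,0,0.5],[0,0,0]],
  [120,[0,0,0.8],[0,0,0]],
  [120,[0,0,0.8],[0,0,0]],
  [120,[0,0,0.8],[0,0,0]],
  [120,[0,0,0.6],[0,0,0]],
  [120,[0,0,0.3],[0,0,0]],
  [120,[0,0,0],[0,0,0]],
  [120,[0,0,0],[0,0,0]],
], newtons=20)

```text
t: 12.9
ee_pos: [0.5332, -0.1945, 0.1051]
eef_rot: [179.9, 0.0, 95.4]
contact_force: [-0.1, -0.8, 0.7]
gripper_width: 0.0455
grasp_force: 0.0
```

Call:
play_rows([
  [160,[0,0,0],[0,0,0]],
  [180,[0,0,0],[0,0,0]],
  [220,[0,0,0],[0,0,0]],
  [255,[0,0,0],[0,0,0]],
  [255,[0,0,0],[0,0,0]],
  [255,[0,0,0],[0,0,0]],
  [255,[0,0,0],[0,0,0]],
], newtons=20)

```text
t: 13.48
ee_pos: [0.5325, -0.1951, 0.1049]
eef_rot: [-180.0, 0.0, 95.3]
contact_force: [-3.5, -0.5, 6.0]
gripper_width: 0.0151
grasp_force: 21.0
```

```bash
python3 - <<'E'
import numpy as np
R=3.62
f=[-47.4,-45.4,-42.4]+list(np.arange(-39.4,0.7,3))+[2.6,4.6]+list(np.arange(5.6,40,1))
for a,b in zip(f,f[1:]): 
    a,b=np.radians([a,b]);print(f"->{np.degrees(b):.1f} y {R*(np.sin(b)-np.sin(a)):.3f} z {-R*(np.cos(b)-np.cos(a)):.3f}",end=" | ")
E
```

```text
->-45.4 y 0.087 z -0.092 | ->-42.4 y 0.137 z -0.131 | ->-39.4 y 0.143 z -0.124 | ->-36.4 y 0.150 z -0.116 | ->-33.4 y 0.155 z -0.108 | ->-30.4 y 0.161 z -0.100 | ->-27.4 y 0.166 z -0.092 | ->-24.4 y 0.170 z -0.083 | ->-21.4 y 0.175 z -0.074 | ->-18.4 y 0.178 z -0.065 | ->-15.4 y 0.181 z -0.055 | ->-12.4 y 0.184 z -0.046 | ->-9.4 y 0.186 z -0.036 | ->-6.4 y 0.188 z -0.026 | ->-3.4 y 0.189 z -0.016 | ->-0.4 y 0.189 z -0.006 | ->2.6 y 0.189 z 0.004 | ->4.6 y 0.126 z 0.008 | ->5.6 y 0.063 z 0.006 | ->6.6 y 0.063 z 0.007 | ->7.6 y 0.063 z 0.008 | ->8.6 y 0.063 z 0.009 | ->9.6 y 0.062 z 0.010 | ->10.6 y 0.062 z 0.011 | ->11.6 y 0.062 z 0.012 | ->12.6 y 0.062 z 0.013 | ->13.6 y 0.062 z 0.014 | ->14.6 y 0.061 z 0.015 | ->15.6 y 0.061 z 0.016 | ->16.6 y 0.061 z 0.018 | ->17.6 y 0.060 z 0.019 | ->18.6 y 0.060 z 0.020 | ->19.6 y 0.060 z 0.021 | ->20.6 y 0.059 z 0.022 | ->21.6 y 0.059 z 0.023 | ->22.6 y 0.059 z 0.024 | ->23.6 y 0.058 z 0.025 | ->24.6 y 0.058 z 0.026 | ->25.6 y 0.057 z 0.027 | ->26.6 y 0.057 z 0.028 | ->27.6 y 0.056 z 0.029 | ->28.6 y 0.056 z 0.030 | ->29.6 y 0.055 z 0.031 | ->30.6 y 0.055 z 0.032 | ->31.6 y 0.054 z 0.033 | ->32.6 y 0.054 z 0.034 | ->33.6 y 0.053 z 0.035 | ->34.6 y 0.052 z 0.035 | ->35.6 y 0.052 z 0.036 | ->36.6 y 0.051 z 0.037 | ->37.6 y 0.050 z 0.038 | ->38.6 y 0.050 z 0.039 | ->39.6 y 0.049 z 0.040 |
```

Call:
play_rows([
  [255,[0,0.09,-0.09],[0,0,0]],
  [255,[0,0.14,-0.13],[0,0,0]],
  [255,[0,0.14,-0.125],[0,0,0]],
  [255,[0,0.15,-0.115],[0,0,0]],
  [255,[0,0.155,-0.11],[0,0,0]],
  [255,[0,0.16,-0.1],[0,0,0]],
  [255,[0,0.165,-0.09],[0,0,0]],
  [255,[0,0.17,-0.085],[0,0,0]],
  [255,[0,0,0],[0,0,0]],
  [255,[0,0,0],[0,0,0]],
])

```text
t: 14.32
ee_pos: [0.5622, -0.1922, 0.1265]
eef_rot: [179.9, 0.0, 95.3]
contact_force: [-1.8, 2.1, 7.6]
gripper_width: 0.015
grasp_force: 21.1
```

Call:
play_rows([
  [255,[0,0.175,-0.075],[0,0,0]],
  [255,[0,0.18,-0.065],[0,0,0]],
  [255,[0,0.18,-0.055],[0,0,0]],
  [255,[0,0.185,-0.045],[0,0,0]],
  [255,[0,0.185,-0.035],[0,0,0]],
  [255,[0,0.19,-0.025],[0,0,0]],
  [255,[0,0.19,-0.015],[0,0,0]],
  [255,[0,0,0],[0,0,0]],
  [255,[0,0,0],[0,0,0]],
])

```text
t: 15.07
ee_pos: [0.5947, -0.1888, 0.1343]
eef_rot: [179.8, 0.0, 95.3]
contact_force: [0.7, 2.4, 5.4]
gripper_width: 0.0149
grasp_force: 20.9
```

```bash
cat > chk.py <<'E'
from h import *
s=vision.get_image("scene");st=r.get_state();p=st["ee_pos"];F=st["contact_force"]
X=np.array([.9957,.0924]);C=np.array([.5993,-.1896]);u=(p[:2]-C)@X;h=p[2]+.0187-.062;ph=np.arctan2(u,h)
Fx=F[:2]@X;Ft=Fx*np.cos(ph)-F[2]*np.sin(ph);Fr=Fx*np.sin(ph)+F[2]*np.cos(ph)
print(f"t {st['t']:.2f} phi {np.degrees(ph):.1f} rad {np.hypot(u,h):.4f} Ft {Ft:.2f} Fr {Fr:.2f} F {np.round(F,2)} w {st['gripper_width']:.4f} pin {np.round(pinpix(s),2)}")
E
python3 chk.py
```

```text
t 15.12 phi -2.9 rad 0.0911 Ft 2.11 Fr 5.13 F [1.72 1.51 5.23] w 0.0155 pin [ 49.   302.47 217.12 211.   223.  ]
```

```bash
python3 - <<'E'
from h import *
s=vision.get_image("scene");print(pinpix(s));cv2.imwrite("pics/c7.png",crop(s,255,140,90,100,6))
E
```

```text
(50, np.float64(302.44), np.float64(217.0), np.int64(211), np.int64(223))
```

View pics/c7.png

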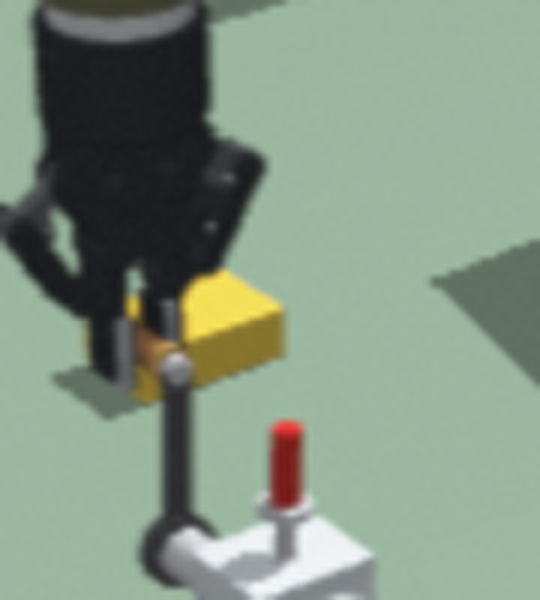

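The pin is slightly leaned but not dropped (collar at crop (285,508), as high as before), and the crank is about upright. Continuing in small checked steps.

Call:
play_rows([
  [255,[0,0.12,0],[0,0,0]],
  [255,[0,0.13,0],[0,0,0]],
  [255,[0,0,0],[0,0,0]],
])

```text
t: 15.42
ee_pos: [0.6008, -0.1882, 0.1343]
eef_rot: [179.9, 0.0, 95.3]
contact_force: [0.0, 3.4, 6.0]
gripper_width: 0.0155
grasp_force: 20.9
```

```bash
python3 chk.py
```

```text
t 15.47 phi 1.0 rad 0.0911 Ft 0.10 Fr 5.75 F [-0.07  2.81  5.75] w 0.0151 pin [ 52.   302.38 217.5  211.   224.  ]
```

Call:
play_rows([
  [255,[0,0.12,0],[0,0,0]],
  [255,[0,0.13,0],[0,0,0]],
  [255,[0,0,0],[0,0,0]],
])

```text
t: 15.72
ee_pos: [0.6069, -0.1876, 0.1339]
eef_rot: [179.9, -0.0, 95.3]
contact_force: [0.5, 3.3, 5.9]
gripper_width: 0.015
grasp_force: 20.9
```

```bash
python3 chk.py
```

```text
t 15.77 phi 4.9 rad 0.0910 Ft 0.85 Fr 5.69 F [1.01 3.54 5.6 ] w 0.0149 pin [ 47.   301.17 220.36 214.   226.  ]
```

The pin has dropped by about 3 px (8 mm). I'll now feel for the stop in small steps.

Call:
play_rows([
  [255,[0,0.1,0.005],[0,0,0]],
  [255,[0,0.1,0.01],[0,0,0]],
  [255,[0,0,0],[0,0,0]],
])

```text
t: 16.02
ee_pos: [0.6117, -0.1871, 0.1334]
eef_rot: [179.9, -0.0, 95.3]
contact_force: [0.2, 3.8, 4.3]
gripper_width: 0.0152
grasp_force: 20.8
```

```bash
python3 chk.py
```

```text
t 16.07 phi 7.9 rad 0.0910 Ft -0.31 Fr 5.47 F [0.15 3.26 5.46] w 0.0151 pin [ 50.   301.5  220.24 214.   226.  ]
```

Call:
play_rows([
  [255,[0,0.06,0.01],[0,0,0]],
  [255,[0,0.06,0.01],[0,0,0]],
  [255,[0,0,0],[0,0,0]],
])

```text
t: 16.32
ee_pos: [0.6145, -0.1869, 0.1329]
eef_rot: [179.9, -0.0, 95.3]
contact_force: [-0.3, 3.7, 5.7]
gripper_width: 0.0149
grasp_force: 20.9
```

```bash
python3 chk.py
```

```text
t 16.37 phi 9.8 rad 0.0909 Ft -0.92 Fr 4.84 F [-0.52  4.69  4.93] w 0.0151 pin [ 50.   301.44 220.22 214.   226.  ]
```

Call:
play_rows([
  [255,[0,0.06,0.01],[0,0,0]],
  [255,[0,0.06,0.01],[0,0,0]],
  [255,[0,0,0],[0,0,0]],
])

```text
t: 16.62
ee_pos: [0.6175, -0.1866, 0.1323]
eef_rot: [179.9, -0.0, 95.3]
contact_force: [0.7, 3.9, 5.1]
gripper_width: 0.015
grasp_force: 20.8
```

```bash
python3 chk.py
```

```text
t 16.67 phi 11.7 rad 0.0909 Ft -1.36 Fr 5.19 F [-0.51  2.5   5.36] w 0.0150 pin [ 47.   301.09 220.36 214.   226.  ]
```

Call:
play_rows([
  [255,[0,0.04,0.01],[0,0,0]],
  [255,[0,0.04,0.01],[0,0,0]],
  [255,[0,0,0],[0,0,0]],
  [255,[0,0,0],[0,0,0]],
])

```text
t: 17.0
ee_pos: [0.6195, -0.1864, 0.1319]
eef_rot: [179.9, -0.0, 95.3]
contact_force: [0.1, 4.1, 5.3]
gripper_width: 0.0155
grasp_force: 20.8
```

```bash
python3 chk.py
```

```text
t 17.05 phi 13.0 rad 0.0909 Ft -0.91 Fr 5.96 F [0.14 3.28 6.01] w 0.0154 pin [ 48.   301.15 220.23 214.   226.  ]
```

Call:
play_rows([
  [255,[0,0.04,0.01],[0,0,0]],
  [255,[0,0.04,0.01],[0,0,0]],
  [255,[0,0,0],[0,0,0]],
  [255,[0,0,0],[0,0,0]],
])

```text
t: 17.38
ee_pos: [0.6214, -0.1861, 0.1314]
eef_rot: [179.9, -0.0, 95.3]
contact_force: [0.3, 3.2, 4.7]
gripper_width: 0.0152
grasp_force: 20.8
```

```bash
python3 chk.py
```

```text
t 17.43 phi 14.2 rad 0.0909 Ft -1.21 Fr 4.75 F [-0.3   3.09  4.91] w 0.0156 pin [ 50.   301.3  220.04 214.   226.  ]
```

Call:
play_rows([
  [255,[0,0.04,0.01],[0,0,0]],
  [255,[0,0.04,0.01],[0,0,0]],
  [255,[0,0,0],[0,0,0]],
  [255,[0,0,0],[0,0,0]],
])

```text
t: 17.77
ee_pos: [0.6234, -0.1859, 0.1308]
eef_rot: [179.9, -0.0, 95.3]
contact_force: [-0.1, 4.1, 4.8]
gripper_width: 0.0151
grasp_force: 20.8
```

```bash
python3 chk.py
```

```text
t 17.82 phi 15.6 rad 0.0908 Ft -0.46 Fr 4.71 F [0.43 4.3  4.66] w 0.0155 pin [ 50.   301.44 220.   214.   226.  ]
```

Call:
play_rows([
  [255,[0,0.03,0.01],[0,0,0]],
  [255,[0,0.03,0.01],[0,0,0]],
  [255,[0,0,0],[0,0,0]],
  [255,[0,0,0],[0,0,0]],
])

```text
t: 18.15
ee_pos: [0.6249, -0.1858, 0.1304]
eef_rot: [179.9, -0.0, 95.3]
contact_force: [0.8, 4.1, 5.7]
gripper_width: 0.015
grasp_force: 20.8
```

```bash
python3 chk.py
```

```text
t 18.20 phi 16.5 rad 0.0908 Ft -1.22 Fr 5.68 F [0.08 3.96 5.79] w 0.0149 pin [ 50.   301.44 220.   214.   226.  ]
```

Call:
play_rows([
  [255,[0,0.03,0.01],[0,0,0]],
  [255,[0,0.03,0.01],[0,0,0]],
  [255,[0,0,0],[0,0,0]],
  [255,[0,0,0],[0,0,0]],
])

```text
t: 18.53
ee_pos: [0.6264, -0.1857, 0.1299]
eef_rot: [179.9, -0.0, 95.3]
contact_force: [0.2, 3.7, 6.3]
gripper_width: 0.015
grasp_force: 20.9
```

```bash
python3 chk.py
```

```text
t 18.58 phi 17.5 rad 0.0908 Ft -2.08 Fr 5.23 F [-0.73  3.38  5.61] w 0.0152 pin [ 50.   301.5  220.24 214.   226.  ]
```

Call:
play_rows([
  [255,[0,0.03,0.01],[0,0,0]],
  [255,[0,0.03,0.01],[0,0,0]],
  [255,[0,0,0],[0,0,0]],
  [255,[0,0,0],[0,0,0]],
])

```text
t: 18.92
ee_pos: [0.6278, -0.1855, 0.1294]
eef_rot: [179.9, -0.0, 95.3]
contact_force: [0.1, 4.3, 5.5]
gripper_width: 0.0152
grasp_force: 20.9
```

```bash
python3 chk.py; python3 chk.py
```

```text
t 18.97 phi 18.5 rad 0.0908 Ft -1.66 Fr 4.85 F [-0.37  3.63  5.13] w 0.0154 pin [ 50.   301.5  220.24 214.   226.  ]
t 19.02 phi 18.5 rad 0.0908 Ft -1.97 Fr 5.80 F [-0.45  4.56  6.13] w 0.0147 pin [ 50.   301.5  220.24 214.   226.  ]
```

Call:
play_rows([
  [255,[0,0.03,0.01],[0,0,0]],
  [255,[0,0.03,0.01],[0,0,0]],
  [255,[0,0,0],[0,0,0]],
  [255,[0,0,0],[0,0,0]],
])

```text
t: 19.35
ee_pos: [0.6293, -0.1854, 0.1289]
eef_rot: [180.0, -0.0, 95.3]
contact_force: [-0.7, 4.7, 5.7]
gripper_width: 0.0148
grasp_force: 20.9
```

```bash
python3 chk.py; python3 chk.py
```

```text
t 19.40 phi 19.5 rad 0.0908 Ft -1.59 Fr 5.71 F [0.04 3.92 5.92] w 0.0150 pin [ 51.   301.53 220.12 214.   226.  ]
t 19.45 phi 19.5 rad 0.0908 Ft -2.47 Fr 4.78 F [-1.15  4.38  5.33] w 0.0154 pin [ 51.   301.53 220.12 214.   226.  ]
```

Call:
play_rows([
  [255,[0,0.03,0.01],[0,0,0]],
  [255,[0,0.03,0.01],[0,0,0]],
  [255,[0,0,0],[0,0,0]],
  [255,[0,0,0],[0,0,0]],
])

```text
t: 19.78
ee_pos: [0.6307, -0.1853, 0.1283]
eef_rot: [180.0, -0.0, 95.3]
contact_force: [-2.5, 4.6, 6.5]
gripper_width: 0.015
grasp_force: 20.9
```

```bash
python3 chk.py; python3 chk.py
```

```text
t 19.83 phi 20.4 rad 0.0907 Ft -2.99 Fr 5.25 F [-1.36  4.14  5.96] w 0.0151 pin [ 51.   301.53 220.12 214.   226.  ]
t 19.88 phi 20.4 rad 0.0908 Ft -2.95 Fr 5.50 F [-1.27  4.53  6.18] w 0.0149 pin [ 51.   301.53 220.12 214.   226.  ]
```

Call:
play_rows([
  [255,[0,0.03,0.01],[0,0,0]],
  [255,[0,0,0],[0,0,0]],
  [255,[0,0,0],[0,0,0]],
])

```text
t: 20.13
ee_pos: [0.6313, -0.1852, 0.1281]
eef_rot: [180.0, -0.0, 95.3]
contact_force: [-1.1, 4.2, 4.8]
gripper_width: 0.0147
grasp_force: 20.9
```

```bash
python3 chk.py; python3 chk.py
```

```text
t 20.18 phi 20.9 rad 0.0907 Ft -3.49 Fr 4.00 F [-2.12  3.04  4.98] w 0.0153 pin [ 51.   301.53 220.12 214.   226.  ]
t 20.23 phi 20.9 rad 0.0907 Ft -3.54 Fr 5.32 F [-1.82  4.35  6.24] w 0.0152 pin [ 51.   301.53 220.12 214.   226.  ]
```

Call:
play_rows([
  [255,[0,0.03,0.01],[0,0,0]],
  [255,[0,0,0],[0,0,0]],
  [255,[0,0,0],[0,0,0]],
])

```text
t: 20.48
ee_pos: [0.632, -0.1851, 0.1278]
eef_rot: [180.0, -0.0, 95.3]
contact_force: [-2.2, 4.0, 5.6]
gripper_width: 0.0149
grasp_force: 20.9
```

```bash
python3 chk.py; python3 chk.py
```

```text
t 20.53 phi 21.3 rad 0.0907 Ft -3.16 Fr 4.92 F [-1.61  4.87  5.74] w 0.0152 pin [ 51.   301.53 220.12 214.   226.  ]
t 20.58 phi 21.3 rad 0.0907 Ft -3.01 Fr 5.15 F [-1.35  4.56  5.89] w 0.0150 pin [ 51.   301.53 220.12 214.   226.  ]
```

Call:
play_rows([
  [255,[0,0.04,0.015],[0,0,0]],
  [255,[0,0,0],[0,0,0]],
  [255,[0,0,0],[0,0,0]],
])

```text
t: 20.83
ee_pos: [0.633, -0.185, 0.1274]
eef_rot: [180.0, -0.0, 95.3]
contact_force: [-1.9, 4.3, 5.9]
gripper_width: 0.015
grasp_force: 20.9
```

```bash
python3 chk.py; python3 chk.py
```

```text
t 20.88 phi 22.0 rad 0.0907 Ft -3.86 Fr 4.64 F [-2.25  4.33  5.75] w 0.0150 pin [ 51.   301.53 220.12 214.   226.  ]
t 20.93 phi 22.0 rad 0.0907 Ft -3.01 Fr 5.50 F [-1.17  4.76  6.23] w 0.0151 pin [ 50.   301.56 220.02 214.   226.  ]
```

Call:
play_rows([
  [255,[0,0.04,0.015],[0,0,0]],
  [255,[0,0,0],[0,0,0]],
  [255,[0,0,0],[0,0,0]],
])

```text
t: 21.18
ee_pos: [0.6339, -0.1849, 0.127]
eef_rot: [-180.0, -0.0, 95.3]
contact_force: [-2.0, 4.7, 5.2]
gripper_width: 0.0149
grasp_force: 20.9
```

```bash
python3 chk.py; python3 chk.py
```

```text
t 21.23 phi 22.7 rad 0.0907 Ft -5.06 Fr 4.39 F [-3.4   4.35  6.  ] w 0.0149 pin [ 52.   301.58 220.02 214.   226.  ]
t 21.28 phi 22.7 rad 0.0907 Ft -4.16 Fr 3.76 F [-2.83  4.66  5.07] w 0.0153 pin [ 51.   301.61 219.92 214.   226.  ]
```

Call:
play_rows([
  [255,[0,0.03,0.015],[0,0,0]],
  [255,[0,0,0],[0,0,0]],
  [255,[0,0,0],[0,0,0]],
])

```text
t: 21.53
ee_pos: [0.6346, -0.1848, 0.1266]
eef_rot: [-180.0, -0.0, 95.3]
contact_force: [-2.6, 4.5, 6.8]
gripper_width: 0.015
grasp_force: 21.0
```

```bash
python3 chk.py; python3 chk.py
```

```text
t 21.58 phi 23.1 rad 0.0907 Ft -5.46 Fr 4.35 F [-3.74  4.47  6.14] w 0.0149 pin [ 49.   301.92 219.9  214.   226.  ]
t 21.63 phi 23.1 rad 0.0907 Ft -4.66 Fr 4.78 F [-2.79  4.03  6.23] w 0.0151 pin [ 49.   301.92 219.9  214.   226.  ]
```

The stop is felt: resistance is up about 3.3 N and the pin is leaning. I'll measure the true crank angle in the image (darkness along the arm), then ease back.

```bash
cat > ang.py <<'E'
from h import *
def crank(s,name=None):
    g=cv2.GaussianBlur(s.max(2),(0,0),.7).astype(np.float32)
    X=np.array([.9957,.0924,0]);Y=np.array([-.0924,.9957,0]);Z=np.array([0,0,1.])
    best=[]
    off=np.array([1.1,0.1])
    for d in(-.080,-.084,-.088):
        B=np.array([.5884,-.0721,.062])+d*Y
        ph=np.radians(np.arange(-60,45,.25)); rr=np.linspace(.025,.07,30)
        sc=[cv2.remap(g,*[(proj("scene",B+np.outer(rr,np.sin(p)*X+np.cos(p)*Z))+off)[:,i].astype(np.float32)[None] for i in(0,1)],cv2.INTER_LINEAR).mean() for p in ph]
        sc=np.array(sc);i=sc.argmin();w=np.clip(sc.min()+25-sc,0,None)*(abs(np.arange(len(sc))-i)<30);best.append((np.degrees((ph*w).sum()/w.sum()).round(2),sc[i].round(1)))
    return best
if __name__=="__main__": print(crank(vision.get_image("scene")))
E
python3 - <<'E'
from ang import *
print("start",crank(cv2.imread("pics/scene0.png")[:,:,::-1]))
E
python3 ang.py; python3 chk.py
```

```text
start [(np.float64(-40.94), np.float32(53.3)), (np.float64(-45.13), np.float32(51.6)), (np.float64(-49.26), np.float32(51.6))]
[(np.float64(26.39), np.float32(50.5)), (np.float64(25.2), np.float32(50.2)), (np.float64(23.99), np.float32(50.1))]
t 21.73 phi 23.2 rad 0.0907 Ft -4.88 Fr 4.67 F [-3.03  3.96  6.21] w 0.0151 pin [ 49.   301.92 219.9  214.   226.  ]
```

Call:
play_rows([
  [255,[0,-0.08,-0.03],[0,0,0]],
  [255,[0,-0.12,-0.045],[0,0,0]],
  [255,[0,-0.12,-0.04],[0,0,0]],
  [255,[0,-0.12,-0.035],[0,0,0]],
  [255,[0,-0.075,-0.02],[0,0,0]],
  [255,[0,0,0],[0,0,0]],
  [255,[0,0,0],[0,0,0]],
])

```text
t: 22.32
ee_pos: [0.6221, -0.1862, 0.1311]
eef_rot: [179.9, -0.0, 95.3]
contact_force: [1.3, 4.5, 6.5]
gripper_width: 0.0151
grasp_force: 20.9
```

```bash
python3 chk.py; python3 ang.py
```

```text
t 22.37 phi 14.7 rad 0.0908 Ft 0.14 Fr 5.90 F [1.1  5.74 5.67] w 0.0151 pin [ 50.   301.5  220.24 214.   226.  ]
[(np.float64(18.73), np.float32(50.9)), (np.float64(16.95), np.float32(50.2)), (np.float64(15.17), np.float32(50.0))]
```

Call:
play_rows([
  [255,[0,-0.07,-0.015],[0,0,0]],
  [255,[0,-0.065,-0.015],[0,0,0]],
  [255,[0,0,0],[0,0,0]],
  [255,[0,0,0],[0,0,0]],
])

```text
t: 22.75
ee_pos: [0.6189, -0.1865, 0.1319]
eef_rot: [179.9, -0.0, 95.3]
contact_force: [1.5, 4.3, 7.4]
gripper_width: 0.0149
grasp_force: 20.9
```

```bash
python3 chk.py; python3 ang.py
```

```text
t 22.80 phi 12.6 rad 0.0908 Ft 0.67 Fr 5.60 F [1.44 4.76 5.32] w 0.0148 pin [ 51.   301.31 219.92 214.   226.  ]
[(np.float64(16.88), np.float32(50.8)), (np.float64(15.01), np.float32(50.1)), (np.float64(13.11), np.float32(49.9))]
```

Call:
play_rows([
  [200,[0,0,0],[0,0,0]],
  [150,[0,0,0],[0,0,0]],
  [120,[0,0,0],[0,0,0]],
  [120,[0,0,0],[0,0,0]],
  [120,[0,0,-0.3],[0,0,0]],
  [120,[0,0,-0.8],[0,0,0]],
  [120,[0,0,-0.9],[0,0,0]],
  [120,[0,0,-0.9],[0,0,0]],
  [120,[0,0,-0.6],[0,0,0]],
  [120,[0,0,0],[0,0,0]],
  [120,[0,0,0],[0,0,0]],
])

```text
t: 23.77
ee_pos: [0.6187, -0.187, 0.2193]
eef_rot: [179.9, 0.0, 95.3]
contact_force: [0.7, 0.0, -0.3]
gripper_width: 0.0448
grasp_force: 0.0
```

```bash
python3 chk.py; python3 ang.py
```

```text
t 23.82 phi 6.3 rad 0.1758 Ft -0.19 Fr -0.77 F [-0.25 -0.28 -0.75] w 0.0455 pin [ 50.   301.3  220.04 214.   226.  ]
[(np.float64(16.86), np.float32(50.3)), (np.float64(14.98), np.float32(49.6)), (np.float64(13.09), np.float32(49.4))]
```

Call:
play_rows([
  [255,[0.4,-0.06,0],[0,0,0]],
  [255,[0.8,-0.13,0],[0,0,0]],
  [255,[0.9,-0.15,0],[0,0,0]],
  [255,[0.9,-0.15,0],[0,0,0]],
  [255,[0.9,-0.15,0],[0,0,0]],
  [255,[0.79,-0.14,0],[0,0,0]],
  [255,[0,0,0.5],[0,0,0]],
  [255,[0,0,0.8],[0,0,0]],
  [255,[0,0,0.6],[0,0,0]],
  [255,[0,0,0.4],[0,0,0]],
  [255,[0,0,0],[0,0,0]],
  [255,[0,0,0],[0,0,0]],
], newtons=40)

```text
t: 24.87
ee_pos: [0.5881, -0.0716, 0.1612]
eef_rot: [-180.0, -0.0, 95.3]
contact_force: [-0.1, -0.1, 1.2]
gripper_width: -0.0002
grasp_force: 0.0
```

Call:
play_rows([
  [255,[0,0,0.1],[0,0,0]],
  [255,[0,0,0.1],[0,0,0]],
  [255,[0,0,0.05],[0,0,0]],
  [255,[0,0,0],[0,0,0]],
  [255,[0,0,0],[0,0,0]],
])

```text
t: 25.28
ee_pos: [0.5883, -0.0719, 0.1552]
eef_rot: [180.0, 0.0, 95.3]
contact_force: [0.3, -0.2, 0.4]
gripper_width: -0.0002
grasp_force: 0.0
```

Call:
play_rows([
  [255,[0,0,0.05],[0,0,0]],
  [255,[0,0,0.03],[0,0,0]],
  [255,[0,0,0],[0,0,0]],
  [255,[0,0,0],[0,0,0]],
])

```text
t: 25.62
ee_pos: [0.5883, -0.0719, 0.153]
eef_rot: [-180.0, -0.0, 95.3]
contact_force: [0.1, -0.5, -0.7]
gripper_width: -0.0001
grasp_force: 0.0
```

Call:
play_rows([
  [255,[0,0,0.04],[0,0,0]],
  [255,[0,0,0.04],[0,0,0]],
  [255,[0,0,0],[0,0,0]],
  [255,[0,0,0],[0,0,0]],
])

```text
t: 25.95
ee_pos: [0.5885, -0.072, 0.1514]
eef_rot: [180.0, 0.0, 95.3]
contact_force: [-0.5, 0.4, 3.9]
gripper_width: 0.0002
grasp_force: 2.1
```

```bash
python3 chk.py; python3 ang.py
```

```text
t 26.00 phi 0.0 rad 0.1080 Ft -0.25 Fr 4.32 F [-0.21 -0.44  4.32] w -0.0002 pin [ 43.   301.37 221.88 217.   227.  ]
[(np.float64(16.87), np.float32(49.9)), (np.float64(15.0), np.float32(49.3)), (np.float64(13.1), np.float32(49.1))]
```

Call:
play_rows([
  [255,[0,0,0.04],[0,0,0]],
  [255,[0,0,0.04],[0,0,0]],
  [255,[0,0,0.04],[0,0,0]],
  [255,[0,0,0],[0,0,0]],
])

```text
t: 26.38
ee_pos: [0.5882, -0.0719, 0.1477]
eef_rot: [-180.0, -0.0, 95.3]
contact_force: [-0.1, -0.4, 3.5]
gripper_width: 0.0004
grasp_force: 1.5
```

```bash
python3 chk.py
```

```text
t 26.43 phi -0.1 rad 0.1044 Ft 0.21 Fr 2.65 F [ 0.25 -0.44  2.65] w 0.0004 pin [ 43.   301.47 222.88 218.   228.  ]
```

The plug is yielding at about 3–4 N and the pin is descending. Pushing on to z ≈ 0.141.

Call:
play_rows([
  [255,[0,0,0.05],[0,0,0]],
  [255,[0,0,0.05],[0,0,0]],
  [255,[0,0,0.05],[0,0,0]],
  [255,[0,0,0.03],[0,0,0]],
  [255,[0,0,0],[0,0,0]],
])

```text
t: 26.85
ee_pos: [0.5882, -0.0719, 0.1433]
eef_rot: [-180.0, -0.0, 95.3]
contact_force: [0.3, -0.1, 3.0]
gripper_width: 0.0004
grasp_force: 1.3
```

Call:
play_rows([
  [255,[0,0,0.04],[0,0,0]],
  [255,[0,0,0.03],[0,0,0]],
  [255,[0,0,0],[0,0,0]],
])

```text
t: 27.1
ee_pos: [0.5882, -0.0719, 0.1416]
eef_rot: [-180.0, -0.0, 95.3]
contact_force: [0.5, 0.3, 4.0]
gripper_width: -0.0002
grasp_force: 1.6
```

```bash
python3 chk.py
```

```text
t 27.15 phi -0.1 rad 0.0983 Ft -0.41 Fr 2.62 F [-0.42 -0.01  2.62] w -0.0001 pin [ 43.   301.47 224.88 220.   230.  ]
```

Pressing on in tiny steps until the force rises clearly (collar on the block).

Call:
play_rows([
  [255,[0,0,0.03],[0,0,0]],
  [255,[0,0,0.02],[0,0,0]],
  [255,[0,0,0],[0,0,0]],
])

```text
t: 27.4
ee_pos: [0.5884, -0.0719, 0.1411]
eef_rot: [180.0, 0.0, 95.3]
contact_force: [-0.7, 0.0, 7.5]
gripper_width: -0.0002
grasp_force: 3.9
```

Call:
play_rows([
  [255,[0,0,0.03],[0,0,0]],
  [255,[0,0,0],[0,0,0]],
  [255,[0,0,0],[0,0,0]],
])

```text
t: 27.65
ee_pos: [0.5885, -0.0719, 0.141]
eef_rot: [179.9, 0.0, 95.3]
contact_force: [-3.4, 1.9, 12.4]
gripper_width: 0.0004
grasp_force: 6.2
```

It's seated: the force jumped to 12 N with no travel, at z = 0.141. Retreating straight up and checking.

Call:
play_rows([
  [255,[0,0,-0.2],[0,0,0]],
  [255,[0,0,-0.6],[0,0,0]],
  [255,[0,0,-0.9],[0,0,0]],
  [255,[0,0,-0.9],[0,0,0]],
  [255,[0,0,-0.9],[0,0,0]],
  [255,[0,0,-0.4],[0,0,0]],
  [255,[0,0,0],[0,0,0]],
  [255,[0,0,0],[0,0,0]],
])

```text
t: 28.32
ee_pos: [0.588, -0.0718, 0.2362]
eef_rot: [-179.9, -0.0, 95.3]
contact_force: [0.5, -0.7, -0.6]
gripper_width: 0.0001
grasp_force: 0.0
```

```bash
python3 chk.py; python3 ang.py; python3 - <<'E'
from h import *
s=vision.get_image("scene");cv2.imwrite("pics/c8.png",crop(s,245,140,110,100,6))
E
```

```text
t 28.37 phi -0.2 rad 0.1923 Ft 0.74 Fr -0.38 F [ 0.72  0.18 -0.38] w 0.0002 pin [ 48.   301.38 224.08 218.   230.  ]
[(np.float64(16.88), np.float32(49.6)), (np.float64(15.0), np.float32(49.0)), (np.float64(13.09), np.float32(48.9))]
```

View pics/c8.png

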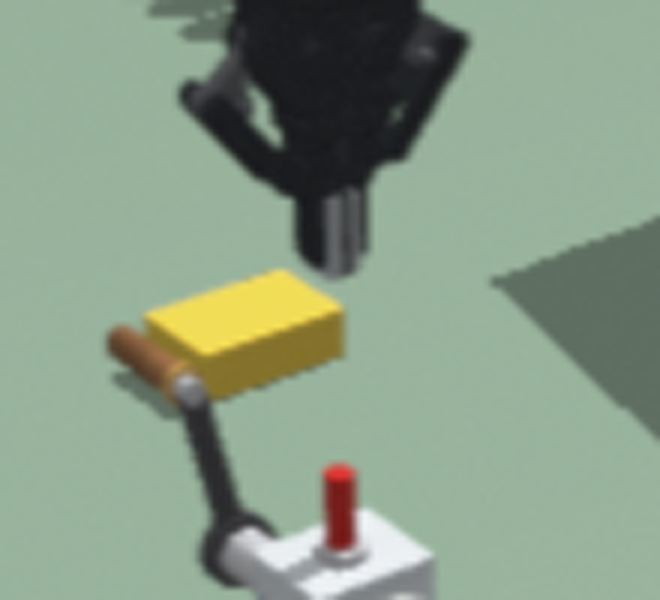

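The collar (crop (340,550)) lies on the block, the pin is upright, and the gripper is clear. Handing in.

```bash
python3 -c "
from cell import hand_in
print(hand_in())"
```

```text
the job is handed in; nothing more can be done
None
```

The winder is locked: the red pin is fully home with its collar on the block, the crank is released in about the middle of its play, and the job was handed in at about 28 s; no verdict came back.

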